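# Stand the slanted culture tubes upright and bring the magnifier over them

### The arm

A 7-joint arm with a two-finger parallel gripper is mounted at the origin on the work surface. World frame = base frame: x ahead of the robot, y to its left, z up, the work surface at z = 0. Lengths are in m, angles in rad, forces in N, time in s.
With the tool pointing down it reaches from about 0.35 to 0.9 m from the base axis. Payload 8.1 kg.
Tool frame: the origin (TCP) lies midway between the tips of the shut fingers; the grasp point (between the pads) lies arm.grip_point_offset behind it (arm.grip_point_offset is the distance from the TCP to the grasp point, in m); y points along the fingers, z is the direction in which the jaws open and shut, and the axes are right-handed (so a half turn about y gives the same grasp; the last joint's range is limited). The gripper opens to 92 mm and grips with 3 to 60 N. Pads are 19 mm wide; open, the fingers measure 130 mm over their backs; the gripper's body (75 mm by 190 mm) begins 47 mm behind the grasp point.
Start: joints at [-1.309, 0.434, 0.025, 1.573, -0.012, 1.134, -0.075], TCP at [0.223, 0.584, 0.227] pointing down, gripper open.
Joint ranges: [-2.62, 2.62], [-0.44, 2.09], [-1.27, 1.32], [0.08, 2.57], [-1.32, 4.46], [0.12, 2], [-2.74, 2.74]. Speed limits (rad/s): [2.22, 2.22, 3.01, 3.01, 3.14, 3.14, 3.14].

### API

Orientations are given as a rotation vector (axis times angle).
In Python, from cell import arm, get_image, camera_info gives the robot as it stands.
- The arm moves only by the tool carry_out, never from a script. Its argument "steps" is one flat list of numbers, 5 for each row, row after row: the opening, from 0 (shut) to 1 (fully open), then the shift along the world's x, y, z in units of 0.1 m (1.0 is 0.1 m), then the turn about the world's z in units of 45 degrees (1.0 is 45 degrees). In form: [hand, dx, dy, dz, spin, hand, dx, dy, dz, spin, ...]. A call has 1 to 12 rows; each row is the pose to reach, as a shift and turn from the pose commanded when the call began; what a row does not reach only later rows make up. A row lasts 1/10 s, in which the tool goes at most 50 mm and 8.59 degrees, less where a joint would pass 70% of its speed; a pose out of reach is approached as far as the arm can. A call with a number of a shift or a turn outside -1 to 1 is refused whole. A call with a gripper value outside its range is refused whole. The fingers move at their own pace and stop on an object; "grip_force" is the grip in N (left out, the last holds). Time passes only in rows, so rows that repeat a pose let the fingers close. It gives the time, the measured TCP pose, the force and the opening at its end, in the units of the state.
- arm.observe(): the state, without advancing time (a new reading comes with each control period).
- get_image(name): name is "scene" or "top" or "wrist"; returns (picture, depth): 480x640x3 uint8, red, green, blue; 480x640 float32, m along the optical axis (not along the pixel's ray), 0 where there is no reading.
- camera_info(name): a dict with "fovy" (degrees; the focal length in pixels is half the picture's height over the tangent of half this angle, whatever the lens; pixels are square), "cx", "cy" (the principal point, pixels), "R" (3x3) and "t" (3): a world point X has camera coordinates R X + t; the wrist camera has in their place "tool_from_camera" (4x4, takes a point from camera to tool coordinates, whose origin is the TCP and whose axes are the tool frame's). Camera axes: x right, y down, z forward; pixel columns grow to the right and rows downward; lengths in m; the calibration is good to about 2 mm. The wrist camera is an equidistant fisheye: a pixel r from the principal point sees the ray r / f radians off the axis. A picture is of the moment at which its call begins: read the wrist's pose just before it. camera_info takes no time and is no camera call.
- arm.sign_off(): hands the job in, once; it reports no verdict.
The state is a dict: "clock": time; "joints": joint angles; "dq": joint speeds; "joint_efforts": joint torques, N m; "position": TCP position; "ee_rot": TCP orientation; "force": force on the tool from outside, world axes, zero at the start; "ft_torque": the same for the moment, N m; "width": opening from 0.0 (shut) to 1.0 (fully open).
Only numpy, scipy, OpenCV 4.12 (cv2) and the standard library are available. Lean on these libraries where they do the work, as an engineer would, in place of code of your own. Each camera call takes 0.05 s, during which the arm holds its last target. There are 200 camera calls.

### The job

Take the two culture tubes out of the slant rack and stand each upright in the holder cup of its size, the wide tube in the wide cup and the slim tube in the slim cup, all the way down. Then swing the bench magnifier by its arm until the lens hangs centred over the holder, and leave it there. Leave the other things on the bench where they are.

Things in the scene. Friction and masses are not known exactly. Their poses are not given: they have to be found in the camera images.
- wide_tube: the wide screw-cap tube, 120 mm long: clear body 28 mm across with a bevelled foot, white cap 34 mm across and 26 mm long at the top; about 60 g. Origin: centre of the foot; its z axis runs along the tube to the cap. It starts lying back in the left trough (seen from the robot) of the slant rack, its cap free
- slim_tube: the slim screw-cap tube, 150 mm long: clear body 16 mm across with a bevelled foot, white cap 20 mm across and 32 mm long at the top; about 30 g. Origin: centre of the foot; its z axis runs along the tube to the cap. It starts in the right trough of the slant rack, its cap free
- slant_rack: fixed blue slant rack, foot 170 x 200 mm. Two troughs 100 mm apart along its y (wide tube +50, slim tube -50 mm) hold the tubes 30 degrees from vertical, caps leaning to its -x (roughly to the robot). Board and side ribs (14 mm proud) carry the lowest 87 mm of each tube, the rest is free; a ledge 30 mm above the table carries the feet. Origin: on the table below the feet
- holder: fixed aluminium tube holder: round foot 136 mm across, 10 mm thick, with two upright cups 80 mm apart, rims 72 mm above the table, one wide and one slim; it may be turned any way. Origin: centre of the underside
- wide_cup (a point): centre of the mouth of the wide cup: 34 mm inside, 41 mm outside diameter, 60 mm deep (3 mm play around the wide tube)
- slim_cup (a point): centre of the mouth of the slim cup: 22 mm inside, 29 mm outside diameter, 60 mm deep (3 mm play around the slim tube)
- holder_mid (a point): point midway between the two cup mouths, 72 mm above the table; the lens can be swung to within 20 mm of the vertical through it
- lens_center (a point): centre of the magnifier's round lens, 216 mm above the table; seen from above, the post's upright axis lies on the line from handle through lens centre, 270 mm beyond the lens centre; its white ring is 110 mm across, its underside 208 mm above the table (the standing tubes pass below it)
- lens_handle (a point): grip point on the upright black handle, a round pin 16 mm across on the lens ring's outer end, 334 mm from the post's axis; it ends 25 mm above this point (280 mm above the table), free for 62 mm. It only swings with the arm, level, in an arc about the post (anticlockwise seen from above from its start at the left to the holder); stiff, about 2 N at the handle, and it stays where it is left
- microtube_rack: fixed green rack, 70 x 130 x 28 mm with small caps up to 40 mm; leave alone. Origin: centre of underside
- jar: closed jar, 54 mm across, 75 mm tall, pale body and orange lid; leave alone. Origin: centre of underside
- reagent_bottle: closed green bottle, 68 mm across, 125 mm tall; leave alone. Origin: centre of underside
- weigh_dish: empty square white dish, 85 x 85 x 20 mm; leave alone. Origin: centre of underside
- petri_dishes: stack of dishes, 90 mm across, 45 mm tall; leave alone. Origin: centre of underside

How it is judged:
On the way, in this order (a step that is already met when the one before it is completed fails the run):
1. one tube stands released in its own cup (((z of wide_tube in the frame of wide_cup below -0.053 m and horizontal distance between wide_tube and wide_cup below 0.009 m and angle between wide_tube's own z axis and vertical below 0.16 rad and linear speed of wide_tube below 0.03 m/s and contact force between the fingers and wide_tube below 0.1 N) or (z of slim_tube in the frame of slim_cup below -0.053 m and horizontal distance between slim_tube and slim_cup below 0.009 m and angle between slim_tube's own z axis and vertical below 0.16 rad and linear speed of slim_tube below 0.03 m/s and contact force between the fingers and slim_tube below 0.1 N))), for 0.2 s.
2. both tubes stand released in their own cups (z of wide_tube in the frame of wide_cup below -0.053 m and horizontal distance between wide_tube and wide_cup below 0.009 m and angle between each of wide_tube, slim_tube's own z axis and vertical below 0.16 rad and linear speed of each of wide_tube, slim_tube below 0.03 m/s and contact force between the fingers and wide_tube below 0.1 N and z of slim_tube in the frame of slim_cup below -0.053 m and horizontal distance between slim_tube and slim_cup below 0.009 m and contact force between the fingers and slim_tube below 0.1 N), for 0.2 s.
3. the lens hangs over the holder (horizontal distance between lens_center and holder_mid below 0.04 m), for 0.2 s.
At the end, for the whole second after the job is handed in: Wide tube in the wide cup and slim tube in the slim cup, each upright (within 9 degrees, the cup's own play), its foot within 9 mm of the cup's axis and within 7 mm of the cup's floor, released and at rest; the lens centre within 40 mm horizontally of the holder's middle, and staying there (all of step 2 and horizontal distance between lens_center and holder_mid below 0.04 m); the robot touches nothing.
It fails at once if a bystander is pushed more than 30 mm or knocked over (distance of any of jar, reagent_bottle, weigh_dish, petri_dishes from where it was at the start of the episode above 0.03 m or angle between any of jar, reagent_bottle, weigh_dish, petri_dishes's own z axis and vertical above 0.5 rad).
It also fails if it takes over 67 s, if anything falls off the work surface, if the arm or the gripper's body presses on something with over 40 N, if the wrist force passes 120 N, or if a joint passes its speed limit or range.

## Working session

There is one attempt and no reset: what is moved stays moved. The work goes in short steps, Python scripts to look and compute and a tool call to move; the robot and the scene stay as the last step left them, time stands still between calls to the robot, and variables do not carry over. Pictures are saved under pics/ and viewed, about 8 in all and at most 12, crops included, and the job is handed in when it is done.

Besides the shell and the picture viewer there is one more tool, called by a JSON object that holds its "api" and its "payload". carry_out: Moves the arm, as the interface text tells. Shifts and turns lie within -1 to 1; 1 stands for 0.1 m of shift or 45 degrees of turn. Its arguments: {"type":"object","properties":{"steps":{"type":"array","items":{"type":"number"}},"grip_force":{"type":"number"}},"required":["steps"]}

```bash
mkdir -p pics; ls; python3 - <<'E'
from cell import arm,get_image,camera_info
import cv2,numpy as np
s=arm.observe();print({k:np.round(v,3) for k,v in s.items()}, arm.grip_point_offset)
for n in ["scene","top","wrist"]:
    print(n,camera_info(n))
    im,d=get_image(n); np.savez(f"{n}0.npz",im=im,d=d); cv2.imwrite(f"pics/{n}0.png",im[...,::-1])
E
```

```text
pics
{'clock': np.float64(0.0), 'joints': array([-1.309,  0.435,  0.025,  1.574, -0.012,  1.134, -0.075]), 'dq': array([-0.   ,  0.001,  0.   ,  0.001, -0.   , -0.001, -0.   ]), 'joint_efforts': array([ 1.0000e-03, -6.6784e+01,  9.8500e-01, -3.1446e+01, -6.1000e-02,
        4.3000e-02,  0.0000e+00]), 'position': array([0.223, 0.583, 0.226]), 'ee_rot': array([-1.553,  0.286, -0.286]), 'force': array([-0.842, -0.735, -0.55 ]), 'ft_torque': array([-0.026,  0.04 ,  0.003]), 'width': np.float64(0.997)} 0.0188
scene {'fovy': 55.60814218222292, 'cx': 325.23572122495807, 'cy': 243.47935500872418, 'R': array([[ 0.69878133,  0.71508499, -0.01892383],
       [ 0.51678149, -0.52293739, -0.67784465],
       [-0.49461252,  0.4638857 , -0.73496157]]), 't': array([-0.35276878, -0.21436055,  1.50506053])}
top {'fovy': 57.59177802259221, 'cx': 318.20320498685106, 'cy': 244.15611458591218, 'R': array([[-0.00280871, -0.99998958,  0.00359844],
       [-0.98811753,  0.00222234, -0.15368414],
       [ 0.15367454, -0.00398734, -0.98811347]]), 't': array([-0.05230306,  0.58316121,  1.03973809])}
wrist {'fovy': 65.70646984690485, 'cx': 319.4702352269359, 'cy': 236.41473035743036, 'tool_from_camera': array([[ 5.98474177e-04,  9.68401671e-01,  2.49394958e-01,
        -6.77035818e-02],
       [ 2.35479310e-04, -2.49395133e-01,  9.68401783e-01,
        -1.58265312e-01],
       [ 9.99999793e-01, -5.20836107e-04, -3.77295104e-04,
        -4.67973933e-04],
       [ 0.00000000e+00,  0.00000000e+00,  0.00000000e+00,
         1.00000000e+00]])}
```

View pics/top0.png

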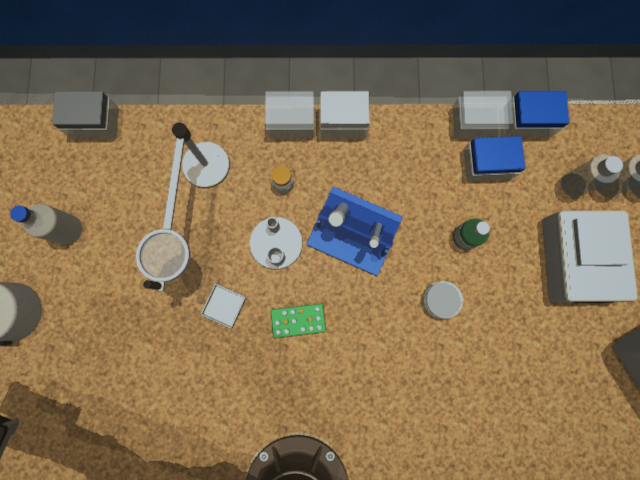

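View pics/scene0.png

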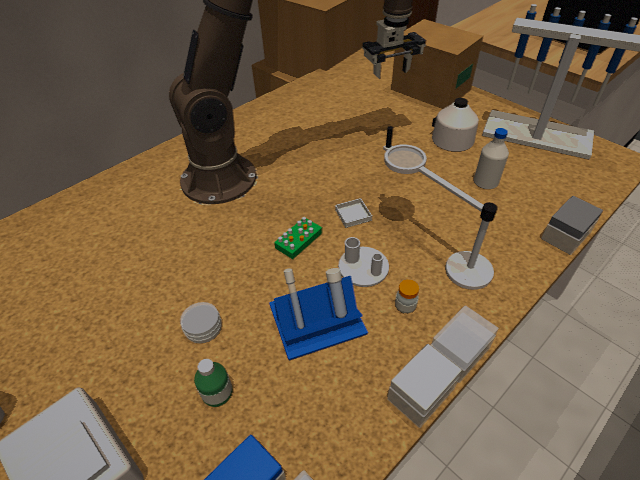

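Top view: holder disc at about (275,243) with cups at (276,257) and (272,225). The rack is around (355,230) with caps near (338,215) and (376,236), and the lens ring is at (163,255). Next I turn these into world points using depth.

```bash
cat > h.py <<'E'
import numpy as np,cv2
from scipy.spatial.transform import Rotation as Ro
from cell import arm,get_image,camera_info
def foc(c): return 240/np.tan(np.radians(c["fovy"])/2)
def rays(c,uv):
    "camera rays (z=1) of pixels, pinhole"
    uv=np.atleast_2d(uv).astype(float); f=foc(c)
    return np.c_[(uv[:,0]-c["cx"])/f,(uv[:,1]-c["cy"])/f,np.ones(len(uv))]
def onplane(name,uv,z):
    c=camera_info(name); d=rays(c,uv)@c["R"]; o=-c["R"].T@c["t"]
    return o+d*((z-o[2])/d[:,2])[:,None]
def cloud(name,d):
    c=camera_info(name); v,u=np.mgrid[:480,:640]
    P=rays(c,np.c_[u.ravel(),v.ravel()])*d.reshape(-1,1)
    return ((P-c["t"])@c["R"]).reshape(480,640,3)
def wrist_pose():
    s=arm.observe(); return Ro.from_rotvec(s["ee_rot"]).as_matrix(),np.array(s["position"])
def wray(c,uv,R,p):
    "fisheye pixel -> world origin, dirs"
    uv=np.atleast_2d(uv).astype(float); f=foc(c); q=uv-[c["cx"],c["cy"]]
    r=np.linalg.norm(q,axis=1); a=r/f
    d=np.c_[q/np.maximum(r,1e-9)[:,None]*np.sin(a)[:,None],np.cos(a)]
    T=c["tool_from_camera"]
    return R@T[:3,3]+p, d@T[:3,:3].T@R.T
def wplane(uv,z,R,p):
    o,d=wray(camera_info("wrist"),uv,R,p); return o+d*((z-o[2])/d[:,2])[:,None]
def wproj(X,R,p):
    c=camera_info("wrist");T=c["tool_from_camera"]
    q=((np.atleast_2d(X)-p)@R-T[:3,3])@T[:3,:3]
    r=np.linalg.norm(q[:,:2],axis=1);a=np.arctan2(r,q[:,2])
    return q[:,:2]/np.maximum(r,1e-9)[:,None]*(a*foc(c))[:,None]+[c["cx"],c["cy"]]
E
python3 - <<'E'
from h import *
np.set_printoptions(precision=4,suppress=True)
R,p=wrist_pose();print("tool axes",R.round(2).tolist())
for n in ["top","scene"]:
    z=np.load(n+"0.npz");im,d=z["im"],z["d"];P=cloud(n,d)
    print(n,"cam",-camera_info(n)["R"].T@camera_info(n)["t"])
    hsv=cv2.cvtColor(im,cv2.COLOR_RGB2HSV).astype(int);H,S,V=[hsv[...,i] for i in range(3)]
    x,y,zz=P[...,0],P[...,1],P[...,2]
    def comp(name,m,amin=15):
        k,l,st,ce=cv2.connectedComponentsWithStats(m.astype(np.uint8))
        for i in range(1,k):
            if st[i,4]>=amin:
                q=P[l==i]; print(name,"px",ce[i].round(1),"n",st[i,4],"mean",q.mean(0),"min",q.min(0),"max",q.max(0))
    reg=(x>.2)&(x<.9)&(abs(y)<.7)
    comp("grey z60-80",reg&(S<60)&(zz>.06)&(zz<.08)&(abs(y)<.3))
    comp("pale z>95",reg&(S<90)&(zz>.095)&(zz<.19)&(abs(y)<.3))
    comp("foot 10",reg&(S<60)&(zz>.005)&(zz<.016),100)
    comp("lens",reg&(zz>.195)&(zz<.24),40)
    comp("handle",reg&(zz>.245)&(zz<.30)&(V<80),5)
    comp("rack",reg&(H>105)&(H<125)&(S>150)&(V>60),200)
E
```

```text
tool axes [[0.93, -0.0, 0.36], [-0.36, -0.0, 0.93], [0.0, -1.0, -0.0]]
top cam [ 0.4163 -0.0495  1.1172]
grey z60-80 px [289.4 126.9] n 158 mean [0.8799 0.0183 0.07  ] min [ 0.8772 -0.0414  0.0602] max [0.8819 0.0782 0.0798]
grey z60-80 px [344.4 126.9] n 154 mean [ 0.8799 -0.1209  0.0698] min [ 0.8776 -0.179   0.06  ] max [ 0.8826 -0.0616  0.0799]
grey z60-80 px [200.8 158.2] n 27 mean [0.7969 0.2391 0.0713] min [0.7924 0.2333 0.0608] max [0.8059 0.2494 0.08  ]
grey z60-80 px [343.  206.3] n 27 mean [ 0.6732 -0.1148  0.0705] min [ 0.6594 -0.1253  0.0602] max [ 0.6816 -0.1005  0.0789]
grey z60-80 px [272.1 222.8] n 61 mean [0.6324 0.0589 0.0692] min [0.619  0.045  0.0602] max [0.6467 0.0734 0.0746]
grey z60-80 px [275.3 254.9] n 89 mean [0.5533 0.0501 0.07  ] min [0.5332 0.0315 0.0609] max [0.5727 0.0701 0.075 ]
pale z>95 px [193.  147.8] n 133 mean [0.7966 0.2388 0.1413] min [0.7918 0.2333 0.0957] max [0.8064 0.249  0.1849]
pale z>95 px [336.7 217.1] n 237 mean [ 0.6321 -0.0963  0.1346] min [ 0.6107 -0.1179  0.0953] max [ 0.6629 -0.077   0.149 ]
pale z>95 px [374.8 239.2] n 130 mean
[... 2916 characters left out ...]
6 0.3257 0.24  ]
handle px [404.9  48.8] n 8 mean [0.2312 0.6341 0.2967] min [0.2164 0.6271 0.2925] max [0.2416 0.6405 0.2989]
handle px [408.6  58.9] n 121 mean [0.2537 0.6296 0.272 ] min [0.2303 0.6169 0.2454] max [0.2916 0.6489 0.2995]
handle px [377.   66.8] n 79 mean [0.2156 0.5189 0.272 ] min [0.2004 0.491  0.2455] max [0.2394 0.5327 0.2999]
handle px [389.5 132.9] n 75 mean [0.4755 0.2727 0.2662] min [0.467  0.2671 0.2452] max [0.4813 0.2845 0.2827]
rack px [316.6 319.7] n 4350 mean [ 0.6496 -0.1683  0.0438] min [ 0.5112 -0.2724  0.0012] max [ 0.7437 -0.0544  0.1107]
rack px [247.1 463.6] n 1949 mean [ 0.8009 -0.485   0.0806] min [ 0.7628 -0.5558  0.0605] max [ 0.8507 -0.4441  0.0864]
```

```bash
python3 - <<'E'
import cv2,numpy as np
a=cv2.imread("pics/top0.png")[140:345,120:420];b=cv2.imread("pics/scene0.png")[215:365,255:450]
a=cv2.resize(a,None,fx=2.6,fy=2.6,interpolation=3)
cv2.imwrite("pics/c1.png",a)
E
```

```text
(no output)
```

View pics/c1.png

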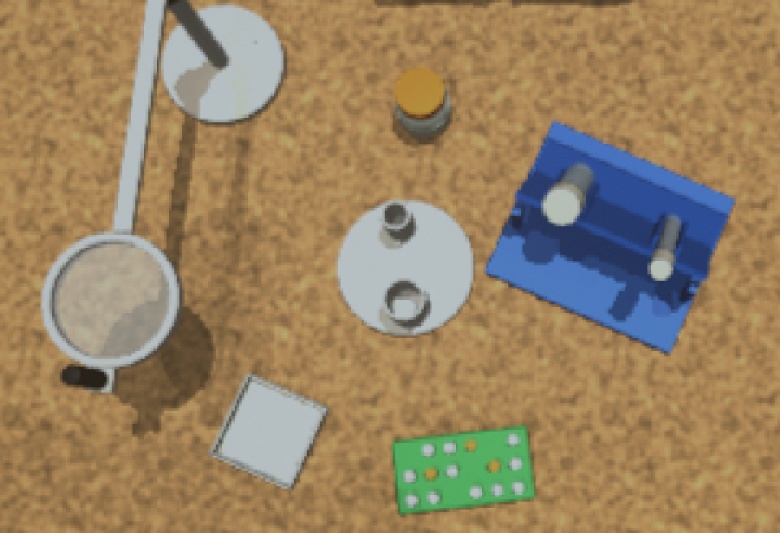

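The cropped top view shows the wide cap's top face at about crop (561,206), the slim cap at (660,270), and the wide cup as the near one at (406,305). The slim cup is the far one, and the lens handle is near (85,377). Next: exact grip points and the rack's yaw.

```bash
python3 - <<'E'
from h import *
np.set_printoptions(precision=4,suppress=True)
for n in ["top","scene"]:
    z=np.load(n+"0.npz");im,d=z["im"],z["d"];P=cloud(n,d)
    hsv=cv2.cvtColor(im,cv2.COLOR_RGB2HSV).astype(int);H,S=hsv[...,0],hsv[...,1]
    x,y,zz=P[...,0],P[...,1],P[...,2]
    m=(H>105)&(H<125)&(S>150)&(x>.5)&(x<.76)&(y>-.3)&(y<0)&(zz<.13)&(zz>-.01)
    r=cv2.minAreaRect((P[m][:,:2]*1000).astype(np.float32));print(n,"rack rect",r)
    for nm,c in [("wide",(.63,-.10)),("slim",(.58,-.185))]:
        q=P[(S<90)&(zz>.10)&(zz<.19)&(np.hypot(x-c[0],y-c[1])<.05)]
        # slab-wise mid axis along the lean
        for a,b in [(.10,.115),(.115,.13),(.13,.145),(.145,.16),(.16,.175)]:
            s=q[(q[:,2]>a)&(q[:,2]<b)]
            if len(s)>8: print(nm,a,len(s),s.mean(0))
print("caps top", onplane("top",[[335.8,219.2]],.1415),onplane("top",[[373.8,243.8]],.165))
p=P=None
z=np.load("top0.npz");P=cloud("top",z["d"])
m=(P[...,2]>.2)&(P[...,2]<.235)&(P[...,0]>.4)&(P[...,0]<.64)&(P[...,1]>.15)&(P[...,1]<.4)
ly=P[m];r=cv2.minEnclosingCircle((ly[ly[:,0]>.475][:,:2]*1000).astype(np.float32));print("lens",r)
a=ly[:,0];print([ (lo,ly[(a>lo)&(a<lo+.02)].min(0)[:2],ly[(a>lo)&(a<lo+.02)].max(0)[:2]) for lo in (.5,.52,.54,.56)])
E
```

```text
top rack rect ((625.5569458007812, -146.97171020507812), (196.0535888671875, 167.86953735351562), 65.79512023925781)
wide 0.1 21 [ 0.651  -0.0999  0.1053]
wide 0.115 15 [ 0.6441 -0.1036  0.1254]
wide 0.13 161 [ 0.6268 -0.094   0.1389]
wide 0.145 32 [ 0.6336 -0.0985  0.1464]
slim 0.1 17 [ 0.5943 -0.1985  0.1056]
slim 0.115 17 [ 0.5939 -0.1884  0.1227]
slim 0.145 28 [ 0.5753 -0.1792  0.1536]
slim 0.16 62 [ 0.5681 -0.1773  0.1637]
scene rack rect ((628.2011108398438, -148.53500366210938), (198.66302490234375, 169.66453552246094), 65.57713317871094)
wide 0.1 83 [ 0.6528 -0.1079  0.1075]
wide 0.115 68 [ 0.6472 -0.1055  0.1225]
wide 0.13 141 [ 0.6367 -0.099   0.1383]
wide 0.145 41 [ 0.6375 -0.0981  0.1474]
slim 0.1 56 [ 0.5992 -0.1911  0.1073]
slim 0.115 41 [ 0.596  -0.1883  0.1225]
slim 0.13 43 [ 0.588  -0.1863  0.1368]
slim 0.145 59 [ 0.582  -0.1828  0.1525]
slim 0.16 54 [ 0.5731 -0.1786  0.1648]
caps top [[ 0.6256 -0.0937  0.1415]] [[ 0.5649 -0.1761  0.165 ]]
lens ((557.552490234375, 262.4258117675781), 82.80919647216797)
[(0.5, array([0.5003, 0.2164]), array([0.5199, 0.3207])), (0.52, array([0.5201, 0.2136]), array([0.54  , 0.3236])), (0.54, array([0.54  , 0.2151]), array([0.56  , 0.3235])), (0.56, array([0.5602, 0.2219]), array([0.5799, 0.3169]))]
```

{"api": "carry_out", "payload": {"steps": [0.8, 0, 0, 0.5, 0, 0.8, 0, 0, 1, 0, 0.8, 0, 0, 1, 0], "grip_force": 10}}

```text
clock: 0.45
position: [0.2239, 0.5865, 0.334]
ee_rot: [-1.541, 0.285, -0.287]
force: [1.4, 1.1, 0.2]
width: 0.817
```

{"api": "carry_out", "payload": {"steps": [0.8, 0, 0, 0.7, 0, 0.8, 0.3, -0.4, 0.8, 0, 0.8, 0.7, -0.7, 0.8, 0, 0.8, 1, -1, 0.8, 0, 0.8, 1, -1, 0.8, 0]}}

```text
clock: 0.95
position: [0.3299, 0.4782, 0.4076]
ee_rot: [-1.551, 0.292, -0.298]
force: [-0.0, -1.6, -0.2]
width: 0.799
```

Both cameras agree on the rack angle (its y axis at 65.7°), and the caps are 99 mm apart along it, as they should be. Moving above the wide tube at height.

{"api": "carry_out", "payload": {"steps": [0.8, 0.3, -0.4, 0, -0.07, 0.8, 0.5, -0.8, 0, -0.07, 0.8, 0.6, -1, 0, -0.07]}}

```text
clock: 1.25
position: [0.3853, 0.38, 0.4068]
ee_rot: [-1.546, 0.332, -0.334]
force: [-0.3, 0.6, 0.1]
width: 0.801
```

{"api": "carry_out", "payload": {"steps": [0.8, 0.3, -0.4, 0, 0, 0.8, 0.5, -0.8, 0, 0, 0.8, 0.6, -1, 0, 0]}}

```text
clock: 1.55
position: [0.445, 0.2797, 0.4068]
ee_rot: [-1.546, 0.333, -0.334]
force: [-0.1, 0.3, 0.4]
width: 0.8
```

{"api": "carry_out", "payload": {"steps": [0.8, 0.3, -0.4, 0, 0, 0.8, 0.5, -0.8, 0, 0, 0.8, 0.6, -1, 0, 0]}}

```text
clock: 1.85
position: [0.5046, 0.1796, 0.4067]
ee_rot: [-1.546, 0.333, -0.334]
force: [0.5, -0.3, -0.4]
width: 0.802
```

{"api": "carry_out", "payload": {"steps": [0.8, 0.3, -0.4, 0, 0, 0.8, 0.5, -0.8, 0, 0, 0.8, 0.6, -1, 0, 0]}}

```text
clock: 2.15
position: [0.5642, 0.0795, 0.4065]
ee_rot: [-1.547, 0.333, -0.334]
force: [-0.5, 0.7, 0.1]
width: 0.802
```

{"api": "carry_out", "payload": {"steps": [0.8, 0.3, -0.4, 0, 0, 0.8, 0.5, -0.8, -0.4, 0, 0.8, 0.6, -1, -0.8, 0, 0.8, 0.6, -1, -1, 0]}}

```text
clock: 2.55
position: [0.6226, -0.0207, 0.3032]
ee_rot: [-1.548, 0.336, -0.332]
force: [-0.2, 0.6, 0.3]
width: 0.797
```

{"api": "carry_out", "payload": {"steps": [0.8, 0, -0.4, -0.4, 0, 0.8, 0.09, -0.8, -0.8, 0, 0.8, 0.09, -0.8, -0.8, 0, 0.8, 0.09, -0.8, -0.8, 0, 0.8, 0.09, -0.8, -0.8, 0]}}

```text
clock: 3.05
position: [0.6325, -0.0949, 0.2273]
ee_rot: [-1.545, 0.328, -0.329]
force: [0.9, -0.1, -0.4]
width: 0.803
```

```bash
python3 - <<'E'
from h import *
np.set_printoptions(precision=4,suppress=True)
R,p=wrist_pose();im,d=get_image("wrist");print(p,R.round(3).tolist())
np.savez("w1.npz",im=im,d=d,R=R,p=p)
o=im[...,::-1].copy()
for X in ([.627,-.0945,.1415],[.567,-.1765,.165],[.632,-.0965,.132],[.574,-.1795,.152]):
    u=wproj(np.array(X),R,p)[0];print(X,u);cv2.circle(o,tuple(int(v) for v in u),2,(0,0,255),-1)
cv2.imwrite("pics/w1.png",o)
E
```

```text
[ 0.6325 -0.0949  0.2273] [[0.913, 0.001, 0.407], [-0.407, 0.001, 0.913], [0.0, -1.0, 0.001]]
[0.627, -0.0945, 0.1415] [317.4512 235.8419]
[0.567, -0.1765, 0.165] [162.5549 212.7309]
[0.632, -0.0965, 0.132] [317.8214 239.8845]
[0.574, -0.1795, 0.152] [171.1206 220.0902]
```

View pics/w1.png

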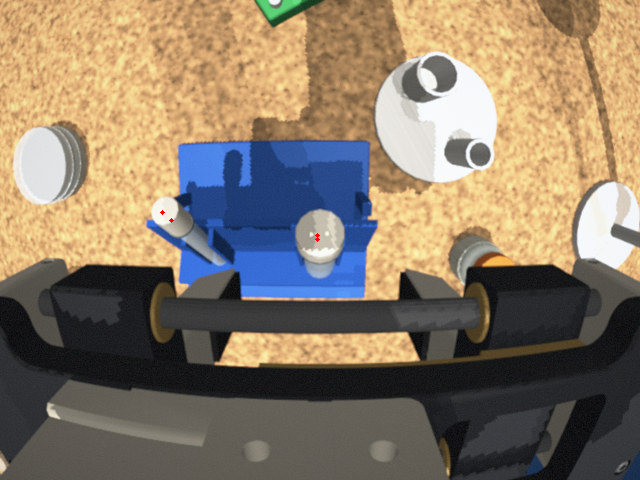

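The wrist view puts the wide cap's face at about (320,233) against my prediction of (317,236), so under 2 mm off. The slim cap at (166,212) also matches. Descending to grip.

{"api": "carry_out", "payload": {"steps": [0.8, 0, 0, -0.4, 0, 0.8, 0, 0, -0.8, 0, 0.8, 0, 0, -1, 0], "grip_force": 6}}

```text
clock: 3.4
position: [0.6316, -0.0934, 0.1252]
ee_rot: [-1.545, 0.328, -0.326]
force: [-0.7, -0.4, 0.4]
width: 0.798
```

{"api": "carry_out", "payload": {"steps": [0.8, 0, 0, -0.14, 0, 0.8, 0, 0, -0.14, 0, 0.2, 0, 0, -0.14, 0, 0.2, 0, 0, -0.14, 0, 0.2, 0, 0, -0.14, 0, 0.2, 0, 0, -0.14, 0, 0.2, 0, 0, -0.14, 0, 0.2, 0, 0, -0.14, 0, 0.2, 0, 0, -0.14, 0]}}

```text
clock: 4.3
position: [0.6321, -0.0961, 0.1129]
ee_rot: [-1.545, 0.329, -0.33]
force: [-1.1, 0.5, 2.8]
width: 0.368
```

The width of 0.368 is 34 mm, so the wide cap is in the grip. Lifting slowly.

{"api": "carry_out", "payload": {"steps": [0.2, -0.02, 0.01, 0.1, 0, 0.2, -0.04, 0.02, 0.3, 0, 0.2, -0.04, 0.02, 0.6, 0, 0.2, -0.04, 0.02, 1, 0, 0.2, -0.04, 0.02, 1, 0]}}

```text
clock: 4.8
position: [0.6306, -0.095, 0.2189]
ee_rot: [-1.544, 0.323, -0.337]
force: [0.9, 0.1, -0.0]
width: 0.369
```

{"api": "carry_out", "payload": {"steps": [0.2, 0, 0, 0.3, 0, 0.2, 0, 0, 0.6, 0, 0.2, 0, 0, 0.6, 0, 0.2, 0, 0, 0.6, 0, 0.2, 0, 0, 0.6, 0]}}

```text
clock: 5.3
position: [0.6273, -0.0939, 0.2717]
ee_rot: [-1.546, 0.331, -0.328]
force: [0.5, 1.1, -0.9]
width: 0.371
```

```bash
python3 - <<'E'
from h import *
np.set_printoptions(precision=4,suppress=True)
s=arm.observe();print(s["position"],s["force"],s["width"])
n="scene";im,d=get_image(n);cv2.imwrite("pics/s2.png",cv2.resize(im[150:400,200:480,::-1],None,fx=2.4,fy=2.4))
E
```

```text
[ 0.6273 -0.0939  0.2717] [ 0.5287  1.1254 -0.9368] 0.3712470126525387
```

View pics/s2.png

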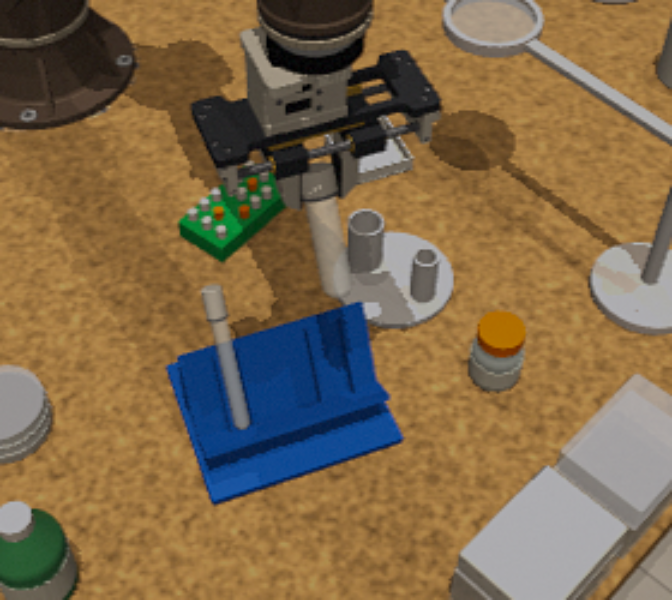

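The tube is held but still tilted, its foot forward at crop (340,285). I'll loosen the grip to 3 N and see whether it swings upright.

```bash
cat >> h.py <<'E'
def tilt(L,r,n="scene"):
    "axis tilt of held tube in the tool x direction, from scene depth; L: length below tip seen"
    R,p=wrist_pose();im,d=get_image(n);P=cloud(n,d)
    S=cv2.cvtColor(im,cv2.COLOR_RGB2HSV)[...,1]
    q=P-p; a=q@R[:,0]; b=q@R[:,2]; z=q[...,2]
    m=(d>0)&(S<110)&(z<-.01)&(z>-L)&(abs(b)<.03)&(a<.09)&(a>-.05)
    k=np.polyfit(z[m],a[m],1); k2=np.polyfit(z[m],b[m],1)
    return m.sum(),"tilt deg fwd of foot",np.degrees(np.arctan(-k[0])),"side",np.degrees(np.arctan(-k2[0])),"lowest dz",z[m].min(), "a,b at low",a[m][z[m]<z[m].min()+.015].mean(),b[m][z[m]<z[m].min()+.015].mean()
E
python3 -c "
from h import *
print(tilt(.12,.014))"
```

```text
(np.int64(374), 'tilt deg fwd of foot', np.float64(28.576381305015428), 'side', np.float64(-0.001579376300843758), 'lowest dz', np.float64(-0.07321701810478967), 'a,b at low', np.float64(0.056571204531923366), np.float64(-0.003337325931600504))
```

{"api": "carry_out", "payload": {"steps": [0.2, 0, 0, 0, 0, 0.2, 0, 0, 0, 0, 0.2, 0, 0, 0, 0, 0.2, 0, 0, 0, 0, 0.2, 0, 0, 0, 0], "grip_force": 3}}

```text
clock: 5.9
position: [0.628, -0.0941, 0.2727]
ee_rot: [-1.546, 0.329, -0.329]
force: [1.3, 0.6, -0.1]
width: 0.37
```

```bash
python3 -c "
from h import *
print(tilt(.12,.014),arm.observe()['width'])"
```

```text
(np.int64(377), 'tilt deg fwd of foot', np.float64(28.384359679709714), 'side', np.float64(0.8842931818115144), 'lowest dz', np.float64(-0.07120727258729159), 'a,b at low', np.float64(0.05562222696186885), np.float64(-0.001955415052543)) 0.3694861422960314
```

The tilt stays at about 28°, so the pads hold it. I'll straighten it against the fixed rack's board top edge, first moving back and measuring that edge.

{"api": "carry_out", "payload": {"steps": [0.2, -0.41, 0.18, 0, 0, 0.2, -0.82, 0.37, 0, 0, 0.2, -0.82, 0.37, 0, 0, 0.2, -0.82, 0.37, 0, 0], "grip_force": 4}}

```text
clock: 6.35
position: [0.5455, -0.0566, 0.2732]
ee_rot: [-1.545, 0.328, -0.329]
force: [0.2, 0.5, -0.9]
width: 0.366
```

```bash
python3 - <<'E'
from h import *
np.set_printoptions(precision=4,suppress=True)
R,p=wrist_pose();print(p)
W=np.array([.632,-.0965,0]);A=np.array([.911,-.4115,0]);B=np.array([.4115,.911,0])
for n in ["top","scene"]:
    im,d=get_image(n);P=cloud(n,d);hsv=cv2.cvtColor(im,cv2.COLOR_RGB2HSV).astype(int)
    a=(P-W)@A;b=(P-W)@B
    bl=(d>0)&(hsv[...,0]>105)&(hsv[...,0]<125)&(hsv[...,1]>120)
    for b0 in (-.04,-.005,.03):
        m=bl&(abs(b-b0)<.01)&(P[...,2]>.05)&(a<.05)&(a>-.09)
        q=np.c_[a[m],P[...,2][m]];q=q[np.argsort(q[:,1])]
        print(n,b0,len(q),"min a",q[q[:,0].argmin()],"top z pts",q[-6:].tolist())
print(tilt(.12,.014))
E
```

```text
[ 0.5455 -0.0566  0.2732]Traceback (most recent call last):
  File "<stdin>", line 12, in <module>
ValueError: attempt to get argmin of an empty sequence
```

```bash
python3 - <<'E'
from h import *
np.set_printoptions(precision=4,suppress=True)
W=np.array([.632,-.0965,0]);A=np.array([.911,-.4115,0]);B=np.array([.4115,.911,0])
z=np.load("top0.npz")
for n,(im,d) in dict(top0=(z["im"],z["d"]),scene=get_image("scene")).items():
    P=cloud(n[:5].replace("top0","top"),d);hsv=cv2.cvtColor(im,cv2.COLOR_RGB2HSV).astype(int)
    a=(P-W)@A;b=(P-W)@B
    bl=(d>0)&(hsv[...,0]>105)&(hsv[...,0]<125)&(hsv[...,1]>100)
    for b0 in (-.05,-.03,-.005,.01,.03):
        m=bl&(abs(b-b0)<.008)&(P[...,2]>.05)&(a<.05)&(a>-.09)
        q=np.c_[a[m],P[...,2][m]]
        if len(q): q=q[np.argsort(q[:,1])];print(n,b0,len(q),"min a",q[q[:,0].argmin()],"top",q[-5:].round(4).tolist())
print(tilt(.12,.014))
E
```

```text
top0 -0.05 68 min a [-0.0096  0.1078] top [[-0.0043, 0.1046], [-0.0063, 0.1047], [-0.0047, 0.105], [-0.0042, 0.1076], [-0.0096, 0.1078]]
top0 -0.03 68 min a [-0.0088  0.1043] top [[-0.0082, 0.1038], [-0.0028, 0.104], [-0.0088, 0.1043], [-0.0052, 0.1046], [-0.0074, 0.1046]]
top0 0.01 4 min a [0.0277 0.0796] top [[0.0391, 0.0594], [0.037, 0.0639], [0.0339, 0.0672], [0.0277, 0.0796]]
top0 0.03 75 min a [-0.0187  0.0779] top [[-0.0062, 0.1058], [-0.0069, 0.106], [-0.0039, 0.1069], [-0.0046, 0.1069], [-0.0055, 0.1083]]
scene -0.05 177 min a [-0.0886  0.3464] top [[0.0004, 0.1096], [-0.0886, 0.3464], [-0.0612, 0.3469], [-0.0575, 0.3599], [-0.082, 0.6426]]
scene -0.03 185 min a [-0.0881  0.4494] top [[-0.0663, 0.4457], [-0.0752, 0.4479], [-0.0874, 0.4489], [-0.0881, 0.4494], [-0.0777, 0.4522]]
scene -0.005 151 min a [-0.0605  0.45  ] top [[-0.001, 0.1072], [-0.001, 0.1083], [-0.0575, 0.4443], [-0.06, 0.4481], [-0.0605, 0.45]]
scene 0.01 206 min a [-0.0645  0.4501] top [[-0.0546, 0.4479], [-0.0576, 0.448], [-0.0611, 0.4489], [-0.0565, 0.4499], [-0.0645, 0.4501]]
scene 0.03 151 min a [-0.0797  0.4489] top [[-0.0797, 0.4489], [-0.0733, 0.449], [-0.0654, 0.4491], [-0.0697, 0.4495], [-0.0755, 0.4497]]
(np.int64(342), 'tilt deg fwd of foot', np.float64(29.25246467646258), 'side', np.float64(-0.7950521674798852), 'lowest dz', np.float64(-0.07267715422019727), 'a,b at low', np.float64(0.05746161525473159), np.float64(-0.0035786708685528485))
```

The board's back top edge is at a≈-9.5 mm, z≈0.104. So I lower the tube behind the edge and push forward about 72 mm to bring it upright.

{"api": "carry_out", "payload": {"steps": [0.2, 0, 0, -0.4, 0, 0.2, 0, 0, -0.8, 0, 0.2, 0, 0, -1, 0, 0.2, 0, 0, -1, 0]}}

```text
clock: 6.9
position: [0.5448, -0.0576, 0.1699]
ee_rot: [-1.547, 0.334, -0.326]
force: [-0.8, -0.5, -0.4]
width: 0.372
```

{"api": "carry_out", "payload": {"steps": [0.2, 0.1, -0.05, -0.08, 0, 0.2, 0.2, -0.09, -0.08, 0, 0.2, 0.28, -0.13, -0.08, 0, 0.2, 0.36, -0.16, -0.08, 0, 0.2, 0.44, -0.2, -0.08, 0, 0.2, 0.5, -0.225, -0.08, 0, 0.2, 0.56, -0.25, -0.08, 0, 0.2, 0.62, -0.28, -0.08, 0, 0.2, 0.66, -0.3, -0.08, 0, 0.2, 0.66, -0.3, -0.08, 0]}}

```text
clock: 7.9
position: [0.6125, -0.0875, 0.1647]
ee_rot: [-1.546, 0.329, -0.33]
force: [0.5, 0.6, -1.0]
width: 0.371
```

```bash
python3 -c "
from h import *
print(tilt(.12,.014))
im,d=get_image('scene');cv2.imwrite('pics/s3.png',cv2.resize(im[180:350,230:430,::-1],None,fx=3,fy=3))"
```

```text
(np.int64(182), 'tilt deg fwd of foot', np.float64(-0.4685197904701912), 'side', np.float64(-2.8724215092591514), 'lowest dz', np.float64(-0.07581132256536799), 'a,b at low', np.float64(0.007757463532962313), np.float64(-0.006188721099932803))
```

View pics/s3.png

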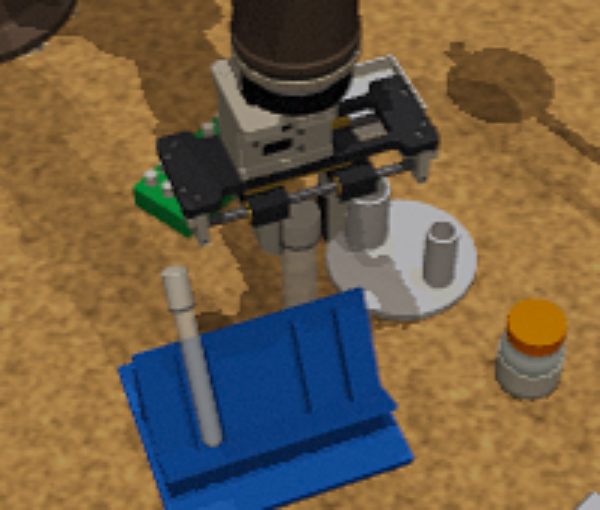

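The tube now hangs upright behind the board at crop (300,270), with measured tilt about 0°. Raising it and locating the cups precisely from the first wrist view.

{"api": "carry_out", "payload": {"steps": [0.2, -0.05, 0.02, 0.3, 0, 0.2, -0.1, 0.05, 0.7, 0, 0.2, -0.1, 0.05, 0.7, 0], "grip_force": 8}}

```text
clock: 8.3
position: [0.6041, -0.0824, 0.24]
ee_rot: [-1.544, 0.323, -0.335]
force: [0.6, -0.4, -0.5]
width: 0.367
```

```bash
python3 - <<'E'
from h import *
np.set_printoptions(precision=4,suppress=True)
z=np.load("w1.npz");im,R,p=z["im"],z["R"],z["p"]
print("w1 rims",wplane([[436,75],[481,153]],.072,R,p))
print(wproj(np.array([[.555,.05,.072],[.634,.059,.072]]),R,p))
t=np.load("top0.npz")["im"]
big=cv2.resize(t[205:275,245:305],None,fx=5,fy=5,interpolation=cv2.INTER_CUBIC)
w=cv2.resize(im[40:190,370:520],None,fx=2.33,fy=2.33,interpolation=cv2.INTER_CUBIC)
cv2.imwrite("pics/cups.png",np.hstack([big,w[:350,:349]])[...,::-1])
E
```

```text
w1 rims [[0.5544 0.0491 0.072 ]
 [0.6329 0.0623 0.072 ]]
[[437.1698  75.3667]
 [478.3822 155.4359]]
```

View pics/cups.png

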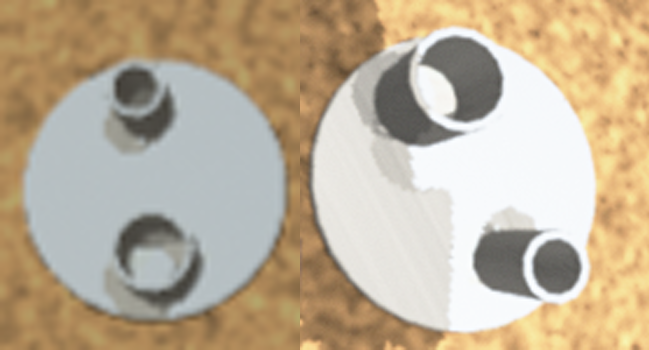

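The wide rim is at wrist pixel (437.4,73.9) and top pixel (276.4,255.6). The slim rim is at (479.9,154.6) and (272.8,223.2).

```bash
python3 - <<'E'
from h import *
np.set_printoptions(precision=4,suppress=True)
z=np.load("w1.npz");R,p=z["R"],z["p"]
print(wplane([[437.4,73.9],[479.9,154.6]],.072,R,p));print(onplane("top",[[276.4,255.6],[272.8,223.2]],.072))
print(tilt(.12,.014),tilt(.12,.014,"top"))
E
```

```text
[[0.5539 0.0508 0.072 ]
 [0.6338 0.0607 0.072 ]]
[[0.5511 0.0472 0.072 ]
 [0.6308 0.057  0.072 ]]Traceback (most recent call last):
  File "<stdin>", line 5, in <module>
  File "h.py", line 38, in tilt
    k=np.polyfit(z[m],a[m],1); k2=np.polyfit(z[m],b[m],1)
    raise TypeError("expected non-empty vector for x")
TypeError: expected non-empty vector for x
```

{"api": "carry_out", "payload": {"steps": [0.2, -0.2, 0.4, 0, 0, 0.2, -0.4, 0.8, 0, 0, 0.2, -0.5, 1, 0, 0]}}

```text
clock: 8.7
position: [0.5496, 0.0217, 0.2331]
ee_rot: [-1.545, 0.329, -0.324]
force: [0.4, 0.9, -1.1]
width: 0.368
```

{"api": "carry_out", "payload": {"steps": [0.2, 0, 0.32, -0.15, 0, 0.2, 0, 0.32, -0.3, 0, 0.2, 0, 0.32, -0.3, 0, 0.2, 0, 0.32, -0.3, 0]}}

```text
clock: 9.1
position: [0.5515, 0.0491, 0.2041]
ee_rot: [-1.547, 0.331, -0.329]
force: [-0.2, -1.1, -0.2]
width: 0.364
```

```bash
python3 - <<'E'
from h import *
np.set_printoptions(precision=4,suppress=True)
print(tilt(.12,.014))
R,p=wrist_pose();im,d=get_image("wrist");s,_=get_image("scene");print(p)
np.savez("w2.npz",im=im,d=d,R=R,p=p)
f=p+[0,0,.0188-.109]
print("foot exp px",wproj(f,R,p),"cup px",wproj(np.array([.5535,.0495,.072]),R,p))
cv2.imwrite("pics/w2.png",np.hstack([cv2.resize(im[150:390,200:440],None,fx=1.66,fy=1.66,interpolation=2),cv2.resize(s[160:290,290:420],(398,398),interpolation=2)])[...,::-1])
E
```

```text
(np.int64(225), 'tilt deg fwd of foot', np.float64(1.042146051887752), 'side', np.float64(-0.7098118276525273), 'lowest dz', np.float64(-0.08395718633002215), 'a,b at low', np.float64(0.010511265656192396), np.float64(-0.005694008374430981))
[0.552  0.0488 0.2047]
foot exp px [[320.4692 241.585 ]] cup px [[321.9192 229.0485]]
```

View pics/w2.png

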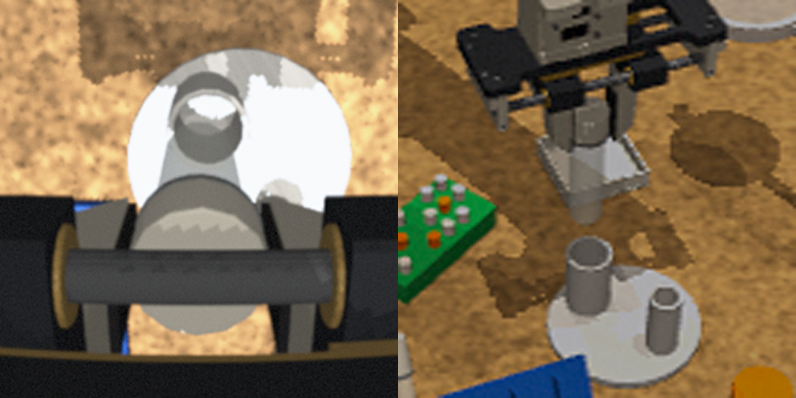

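The scene crop (right) shows the upright tube's foot at (587,215) directly above the wide rim at (589,255). In the wrist view the see-through tube overlaps the rim, so I fit the rim from the wrist depth.

```bash
cat >> h.py <<'E'
from scipy.optimize import least_squares
def wcloud(d,R,p):
    v,u=np.mgrid[:480,:640];c=camera_info("wrist")
    o,r=wray(c,np.c_[u.ravel(),v.ravel()],R,p)
    cosz=r@(R@c["tool_from_camera"][:3,2])
    return (o+r*(d.ravel()/cosz)[:,None]).reshape(480,640,3)
def rim(P,c,ri,ro,lo=.066,hi=.078):
    q=P[(P[...,2]>lo)&(P[...,2]<hi)&(np.hypot(P[...,0]-c[0],P[...,1]-c[1])<ro+.012)]
    rm=(ri+ro)/2
    f=lambda x:np.hypot(q[:,0]-x[0],q[:,1]-x[1])-rm
    s=least_squares(f,c,loss="soft_l1",f_scale=.002);return len(q),s.x,np.sqrt(np.mean(s.fun**2)),np.degrees(np.arctan2(*(q[:,:2]-s.x).T[::-1])).round(-1).astype(int).tolist()[::max(1,len(q)//12)]
E
python3 - <<'E'
from h import *
np.set_printoptions(precision=4,suppress=True)
for k in ("w1","w2"):
    z=np.load(k+".npz");P=wcloud(z["d"],z["R"],z["p"])
    print(k,"wide",rim(P,(.5535,.0495),.017,.0205),"slim",rim(P,(.633,.059),.011,.0145))
for k,n in (("top0","top"),("scene0","scene")):
    P=cloud(n,np.load(k+".npz")["d"])
    print(k,"wide",rim(P,(.5535,.0495),.017,.0205,.069,.078)[:3],"slim",rim(P,(.633,.059),.011,.0145,.069,.078)[:3])
E
```

```text
w1 wide (656, array([0.554 , 0.0513]), np.float64(0.0011587610392386), [160, 180, 140, 120, 100, -120, -110, -100, 50, 30, -60, -10, -30]) slim (421, array([0.6329, 0.06  ]), np.float64(0.0011076771114018507), [150, -170, -160, 110, -140, -120, 70, 60, -80, -70, -50, -40, -10])
w2 wide (463, array([0.5533, 0.0522]), np.float64(0.001138904671422468), [160, 180, 150, 120, -160, 110, -150, 90, 80, -120, 60, 40, 20]) slim (0, array([0.633, 0.059]), np.float64(nan), [])
top0 wide (63, array([0.5532, 0.0508]), np.float64(0.0011095993257097937)) slim (35, array([0.6328, 0.0591]), np.float64(0.0010181637571871362))
scene0 wide (58, array([0.5565, 0.0512]), np.float64(0.001583042506495325)) slim (46, array([0.6361, 0.0597]), np.float64(0.0014085701486729087))
  return _methods._mean(a, axis=axis, dtype=dtype,
  ret = ret.dtype.type(ret / rcount)
```

All cameras agree: wide cup at about (0.554,0.0515), slim at (0.633,0.060). Correcting by about 3 mm and descending.

{"api": "carry_out", "payload": {"steps": [0.2, 0.01, 0.03, -0.1, 0, 0.2, 0.01, 0.03, -0.25, 0, 0.2, 0.01, 0.03, -0.35, 0, 0.2, 0.01, 0.03, -0.45, 0, 0.2, 0.01, 0.03, -0.55, 0, 0.2, 0.01, 0.03, -0.6, 0, 0.2, 0.01, 0.03, -0.6, 0]}}

```text
clock: 9.95
position: [0.5527, 0.0528, 0.144]
ee_rot: [-1.546, 0.33, -0.329]
force: [-0.3, 0.5, 0.8]
width: 0.369
```

```bash
python3 - <<'E'
from h import *
print(tilt(.05,.014), arm.observe()["force"].round(2) if hasattr(arm.observe()["force"],"round") else arm.observe()["force"])
s,_=get_image("scene");cv2.imwrite("pics/s4.png",cv2.resize(s[170:300,290:420,::-1],(520,520),interpolation=2))
E
```

```text
(np.int64(115), 'tilt deg fwd of foot', np.float64(0.3149967815960702), 'side', np.float64(-2.889119824014827), 'lowest dz', np.float64(-0.049928528714818496), 'a,b at low', np.float64(0.00958328503519124), np.float64(-0.005693827477990394)) [ 0.16  0.2  -0.33]
```

View pics/s4.png

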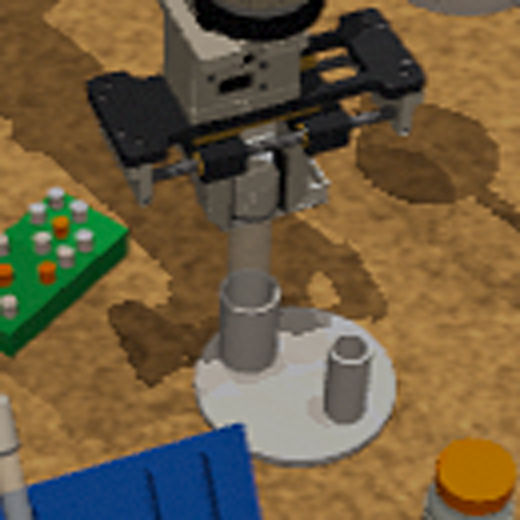

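The tube is inside the wide cup, centred at crop (250,280), with no force. Continuing down to the floor.

{"api": "carry_out", "payload": {"steps": [0.2, 0, -0.01, -0.15, 0, 0.2, 0, -0.01, -0.3, 0, 0.2, 0, -0.01, -0.39, 0, 0.2, 0, -0.01, -0.41, 0, 0.2, 0, -0.01, -0.42, 0, 0.2, 0, -0.01, -0.42, 0]}}

```text
clock: 10.65
position: [0.5532, 0.0519, 0.1032]
ee_rot: [-1.545, 0.329, -0.33]
force: [-0.2, 1.2, -0.1]
width: 0.369
```

{"api": "carry_out", "payload": {"steps": [0.2, 0, 0, -0.02, 0, 0.2, 0, 0, -0.02, 0, 0.45, 0, 0, -0.02, 0, 0.6, 0, 0, -0.02, 0, 0.6, 0, 0, -0.02, 0, 0.6, 0, 0, -0.02, 0]}}

```text
clock: 11.25
position: [0.5529, 0.0519, 0.1007]
ee_rot: [-1.546, 0.329, -0.329]
force: [-0.4, 0.2, 0.4]
width: 0.594
```

{"api": "carry_out", "payload": {"steps": [0.6, 0, 0, 0.2, 0, 0.6, 0, 0, 0.6, 0, 0.6, 0, 0, 1, 0, 0.6, 0, 0, 1, 0]}}

```text
clock: 11.65
position: [0.556, 0.0519, 0.2058]
ee_rot: [-1.542, 0.323, -0.336]
force: [0.1, -0.5, -1.0]
width: 0.596
```

{"api": "carry_out", "payload": {"steps": [0.8, 0, -0.4, 0, 0, 0.8, 0, -0.8, 0, 0, 0.8, 0.1, -1, 0.15, 0, 0.8, 0.1, -1, 0.15, 0]}}

```text
clock: 12.05
position: [0.5642, -0.0524, 0.2169]
ee_rot: [-1.546, 0.331, -0.336]
force: [0.3, -0.6, 0.2]
width: 0.797
```

```bash
python3 - <<'E'
from h import *
np.set_printoptions(precision=4,suppress=True)
im,d=get_image("scene");P=cloud("scene",d)
m=(np.hypot(P[...,0]-.554,P[...,1]-.051)<.03)&(P[...,2]>.08)
q=P[m];print(len(q),"top z",np.sort(q[:,2])[-8:], q[q[:,2]>.125].mean(0))
print(wrist_pose()[1])
E
```

```text
285 top z [0.327  0.327  0.3273 0.3273 0.3274 0.3275 0.3281 0.3288] [0.5599 0.0456 0.1779]
[ 0.5635 -0.0498  0.216 ]
```

Moving over the slim tube and gripping it.

{"api": "carry_out", "payload": {"steps": [0.7, 0.05, -0.4, 0, 0, 0.6, 0.1, -0.8, 0, 0, 0.5, 0.11, -1, 0, 0, 0.5, 0.11, -1, 0, 0]}}

```text
clock: 12.5
position: [0.5733, -0.1506, 0.2149]
ee_rot: [-1.547, 0.333, -0.331]
force: [-0.9, 0.0, 0.2]
width: 0.521
```

{"api": "carry_out", "payload": {"steps": [0.5, 0, -0.27, 0, 0, 0.5, 0, -0.27, -0.3, 0, 0.5, 0, -0.27, -0.6, 0, 0.5, 0, -0.27, -0.83, 0, 0.5, 0, -0.27, -0.83, 0, 0.5, 0, -0.27, -0.83, 0], "grip_force": 5}}

```text
clock: 13.1
position: [0.574, -0.1735, 0.1326]
ee_rot: [-1.545, 0.329, -0.327]
force: [0.0, -0.8, -0.0]
width: 0.503
```

```bash
python3 - <<'E'
from h import *
np.set_printoptions(precision=4,suppress=True)
im,d=get_image("scene");P=cloud("scene",d)
m=(np.hypot(P[...,0]-.554,P[...,1]-.051)<.03)&(P[...,2]>.08)&(P[...,2]<.17)
q=P[m];print(len(q),"top z",np.sort(q[:,2])[-8:], q[q[:,2]>.127].mean(0))
R,p=wrist_pose();print(p);im,d=get_image("wrist")
print("pred",wproj(np.array([[.567,-.1765,.165]]),R,p))
S=cv2.cvtColor(im,cv2.COLOR_RGB2HSV)
m=((S[...,1]<60)&(S[...,2]>120)).astype(np.uint8);m[:170]=0;m[275:]=0
k,l,st,ce=cv2.connectedComponentsWithStats(m)
print([(st[i].tolist(),ce[i]) for i in range(1,k) if st[i,4]>100])
E
```

```text
252 top z [0.1354 0.1354 0.1354 0.1355 0.1355 0.1357 0.1358 0.1366] [0.5558 0.0495 0.1324]
[ 0.5747 -0.1741  0.1335]
pred [[306.9843 310.9974]]
[([12, 170, 96, 75, 5883], array([ 59.177 , 202.1253])), ([508, 170, 109, 52, 3200], array([552.4016, 192.3181])), ([614, 179, 24, 38, 394], array([625.269 , 197.3452]))]
```

The wide tube's top reads 0.1325 m against 0.132 expected, so it is fully seated. Closing on the slim cap with a small lateral correction.

{"api": "carry_out", "payload": {"steps": [0.5, 0, -0.04, 0, 0, 0.5, 0, -0.04, 0, 0, 0.1, 0, -0.04, 0, 0, 0.1, 0, -0.04, 0, 0, 0.1, 0, -0.04, 0, 0, 0.1, 0, -0.04, 0, 0, 0.1, 0, -0.04, 0, 0, 0.1, 0, -0.04, 0, 0]}}

```text
clock: 14.0
position: [0.574, -0.1791, 0.1327]
ee_rot: [-1.546, 0.329, -0.329]
force: [0.3, -0.7, 0.7]
width: 0.213
```

{"api": "carry_out", "payload": {"steps": [0.1, -0.02, 0.01, 0.1, 0, 0.1, -0.04, 0.02, 0.3, 0, 0.1, -0.04, 0.02, 0.6, 0, 0.1, -0.04, 0.02, 1, 0, 0.1, -0.04, 0.02, 1, 0]}}

```text
clock: 14.5
position: [0.5724, -0.1784, 0.2387]
ee_rot: [-1.545, 0.323, -0.337]
force: [0.4, -0.2, -0.0]
width: 0.217
```

{"api": "carry_out", "payload": {"steps": [0.1, 0, 0, 0.3, 0, 0.1, 0, 0, 0.5, 0, 0.1, -0.4, 0.18, 0.5, 0, 0.1, -0.8, 0.36, 0.5, 0, 0.1, -1, 0.45, 0.5, 0, 0.1, -1, 0.45, 0.5, 0]}}

```text
clock: 15.1
position: [0.4674, -0.131, 0.2832]
ee_rot: [-1.544, 0.329, -0.328]
force: [0.1, 0.1, 0.5]
width: 0.217
```

```bash
python3 - <<'E'
from h import *
np.set_printoptions(precision=4,suppress=True)
R,p=wrist_pose();print(p,tilt(.16,.008))
A=np.array([.911,-.4115,0]);B=np.array([.4115,.911,0]);W=np.array([.632,-.0965,0]);print("a,b",(p-W)@A,(p-W)@B)
E
```

```text
[ 0.4674 -0.131   0.2832] (np.int64(284), 'tilt deg fwd of foot', np.float64(30.193579571117734), 'side', np.float64(-0.16887909861230133), 'lowest dz', np.float64(-0.0942356528325883), 'a,b at low', np.float64(0.06795560736144059), np.float64(-0.0010795653136743072))
a,b -0.13578868130144134 -0.09919138026634144
```

The width reads 20 mm, so the slim tube is held, tilted 30°. Same straightening manoeuvre.

{"api": "carry_out", "payload": {"steps": [0.1, 0.1, -0.04, -0.4, 0, 0.1, 0.3, -0.13, -0.8, 0, 0.1, 0.4, -0.18, -1, 0, 0.1, 0.4, -0.18, -1, 0]}}

```text
clock: 15.55
position: [0.51, -0.1508, 0.1798]
ee_rot: [-1.547, 0.333, -0.326]
force: [-0.4, 1.2, 0.1]
width: 0.219
```

{"api": "carry_out", "payload": {"steps": [0.1, 0.08, -0.04, -0.03, 0, 0.1, 0.16, -0.07, -0.03, 0, 0.1, 0.24, -0.11, -0.03, 0, 0.1, 0.32, -0.15, -0.03, 0, 0.1, 0.4, -0.18, -0.03, 0, 0.1, 0.48, -0.22, -0.03, 0, 0.1, 0.55, -0.25, -0.03, 0, 0.1, 0.61, -0.275, -0.03, 0, 0.1, 0.67, -0.3, -0.03, 0, 0.1, 0.71, -0.32, -0.03, 0, 0.1, 0.71, -0.32, -0.03, 0]}}

```text
clock: 16.65
position: [0.5815, -0.1824, 0.1797]
ee_rot: [-1.546, 0.329, -0.33]
force: [0.1, 0.4, -0.0]
width: 0.214
```

{"api": "carry_out", "payload": {"steps": [0.1, -0.02, 0.01, 0.3, 0, 0.1, -0.05, 0.02, 0.7, 0, 0.1, -0.05, 0.02, 1, 0, 0.1, -0.05, 0.02, 1, 0, 0.1, -0.05, 0.02, 1, 0], "grip_force": 8}}

```text
clock: 17.15
position: [0.5762, -0.1801, 0.2802]
ee_rot: [-1.545, 0.328, -0.33]
force: [-0.5, -0.6, -0.5]
width: 0.212
```

```bash
python3 - <<'E'
from h import *
np.set_printoptions(precision=4,suppress=True)
R,p=wrist_pose();print(p,tilt(.16,.008))
E
```

```text
[ 0.5762 -0.1801  0.2802] (np.int64(213), 'tilt deg fwd of foot', np.float64(-1.5964413397733328), 'side', np.float64(-0.3602675748371785), 'lowest dz', np.float64(-0.11297472270386766), 'a,b at low', np.float64(0.0005326547584197524), np.float64(-0.001872649787501058))
```

Tilt is now about -1.6°. Moving above the slim cup.

{"api": "carry_out", "payload": {"steps": [0.1, 0.2, 0.4, 0, 0, 0.1, 0.3, 0.8, 0, 0, 0.1, 0.4, 1, 0, 0, 0.1, 0.4, 1, 0, 0]}}

```text
clock: 17.6
position: [0.6166, -0.0748, 0.2775]
ee_rot: [-1.545, 0.327, -0.322]
force: [0.1, 1.3, -0.2]
width: 0.212
```

{"api": "carry_out", "payload": {"steps": [0.1, 0.1, 0.4, 0, 0, 0.1, 0.19, 0.8, 0, 0, 0.1, 0.19, 1, 0, 0, 0.1, 0.19, 1, -0.2, 0, 0.1, 0.19, 1, -0.2, 0]}}

```text
clock: 18.1
position: [0.633, 0.0199, 0.2563]
ee_rot: [-1.548, 0.333, -0.325]
force: [-0.0, -0.6, 0.7]
width: 0.215
```

{"api": "carry_out", "payload": {"steps": [0.1, 0, 0.39, 0, 0, 0.1, 0, 0.39, -0.3, 0, 0.1, 0, 0.39, -0.5, 0, 0.1, 0, 0.39, -0.5, 0, 0.1, 0, 0.39, -0.5, 0]}}

```text
clock: 18.6
position: [0.6349, 0.0574, 0.2101]
ee_rot: [-1.546, 0.331, -0.33]
force: [0.3, -0.0, 0.4]
width: 0.214
```

```bash
python3 - <<'E'
from h import *
np.set_printoptions(precision=4,suppress=True)
R,p=wrist_pose();print(p,tilt(.118,.008))
im,d=get_image("wrist");P=wcloud(d,R,p);print("slim",rim(P,(.633,.06),.011,.0145))
# tube foot slab from scene depth: fit circle r=8
s,ds=get_image("scene");Q=cloud("scene",ds)
for lo in (.10,.12,.14):
    q=Q[(Q[...,2]>lo)&(Q[...,2]<lo+.02)&(np.hypot(Q[...,0]-p[0],Q[...,1]-p[1])<.025)]
    v=-(camera_info("scene")["R"].T@camera_info("scene")["t"])[:2]-p[:2]; v=v/np.linalg.norm(v)
    print(lo,len(q),"axis est",q.mean(0)[:2]-v*.0065)
cv2.imwrite("pics/w5.png",np.hstack([cv2.resize(im[150:330,220:420],(400,360),interpolation=2),cv2.resize(s[190:310,300:430],(390,360),interpolation=2)])[...,::-1])
E
```

```text
[0.6349 0.0574 0.2101] (np.int64(171), 'tilt deg fwd of foot', np.float64(-2.237084573276995), 'side', np.float64(0.06369556637846996), 'lowest dz', np.float64(-0.11743971737718187), 'a,b at low', np.float64(-0.00039622784785436357), np.float64(-0.0032008062488010102))
slim (321, array([0.632 , 0.0606]), np.float64(0.0010999965875055442), [170, 180, 160, 140, -160, 110, -140, 90, 80, 60, 50, 40, 10])
0.1 35 axis est [0.6304 0.0608]
0.12 34 axis est [0.6321 0.0601]
0.14 38 axis est [0.6316 0.0598]
```

View pics/w5.png

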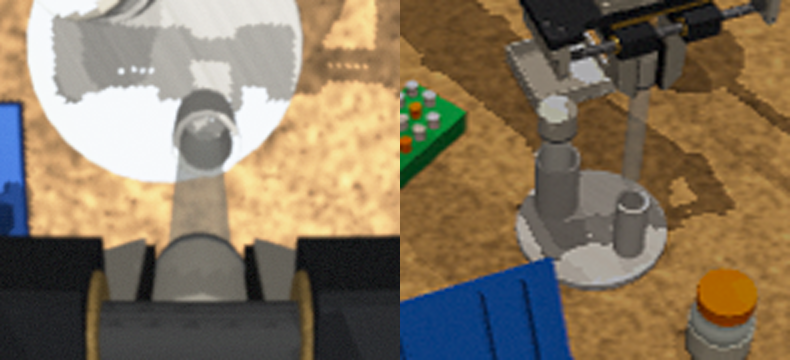

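The slim tube's foot at crop (632,185) sits straight above the rim at (632,197). In the background the wide tube stands fully down. Descending slowly with a small correction.

{"api": "carry_out", "payload": {"steps": [0.1, 0.02, 0.01, -0.1, 0, 0.1, 0.02, 0.01, -0.2, 0, 0.1, 0.02, 0.01, -0.25, 0, 0.1, 0.02, 0.01, -0.3, 0, 0.1, 0.02, 0.01, -0.35, 0, 0.1, 0.02, 0.01, -0.4, 0, 0.1, 0.02, 0.01, -0.4, 0]}}

```text
clock: 19.45
position: [0.6366, 0.0598, 0.1689]
ee_rot: [-1.546, 0.33, -0.329]
force: [1.2, -0.8, -0.6]
width: 0.217
```

```bash
python3 - <<'E'
from h import *
np.set_printoptions(precision=4,suppress=True)
R,p=wrist_pose();print(p,tilt(.078,.008),arm.observe()["force"])
s,_=get_image("scene");cv2.imwrite("pics/s6.png",cv2.resize(s[190:310,300:430],(520,480),interpolation=2)[...,::-1])
E
```

```text
[0.6366 0.0598 0.1689] (np.int64(108), 'tilt deg fwd of foot', np.float64(-1.1233626299666848), 'side', np.float64(0.46127092863634067), 'lowest dz', np.float64(-0.07785153660478647), 'a,b at low', np.float64(0.0019633863683435793), np.float64(-0.0027837931074876847)) [ 0.3877 -0.7043 -0.7394]
```

View pics/s6.png

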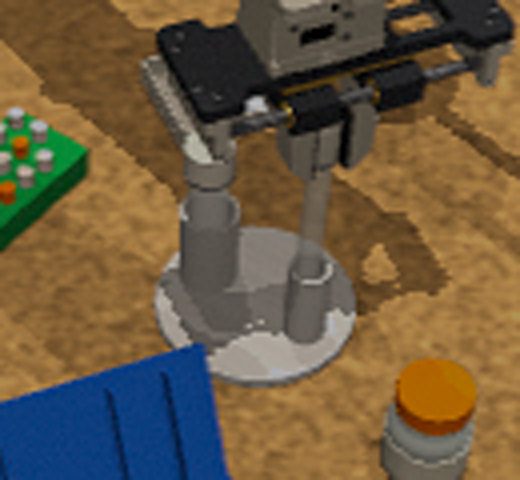

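The slim tube is inside its cup at crop (310,270). Continuing to the floor and releasing.

{"api": "carry_out", "payload": {"steps": [0.1, -0.01, 0, -0.12, 0, 0.1, -0.02, 0, -0.24, 0, 0.1, -0.02, 0, -0.36, 0, 0.1, -0.02, 0, -0.39, 0, 0.1, -0.02, 0, -0.41, 0, 0.1, -0.02, 0, -0.42, 0, 0.1, -0.02, 0, -0.42, 0]}}

```text
clock: 20.25
position: [0.6355, 0.0598, 0.1285]
ee_rot: [-1.545, 0.329, -0.33]
force: [0.2, 0.6, 4.9]
width: 0.218
```

{"api": "carry_out", "payload": {"steps": [0.1, 0, 0, 0, 0, 0.25, 0, 0, 0, 0, 0.4, 0, 0, 0, 0, 0.4, 0, 0, 0, 0, 0.4, 0, 0, 0, 0]}}

```text
clock: 20.75
position: [0.6348, 0.0599, 0.1275]
ee_rot: [-1.546, 0.33, -0.329]
force: [0.1, -0.0, 0.3]
width: 0.396
```

{"api": "carry_out", "payload": {"steps": [0.4, 0, 0, 0.2, 0, 0.4, 0, 0, 0.6, 0, 0.4, 0, 0, 1, 0, 0.4, 0, 0, 1, 0]}}

```text
clock: 21.15
position: [0.638, 0.0597, 0.2335]
ee_rot: [-1.542, 0.323, -0.336]
force: [-0.5, -0.2, -0.6]
width: 0.4
```

{"api": "carry_out", "payload": {"steps": [0.4, -0.2, 0, 0.4, 0, 0.6, -0.6, 0, 0.8, 0, 0.8, -1, 0, 1, 0, 0.8, -1, 0, 1, 0, 0.8, -1, 0, 1, 0]}}

```text
clock: 21.65
position: [0.5347, 0.0601, 0.3286]
ee_rot: [-1.544, 0.328, -0.33]
force: [0.8, -0.4, -1.0]
width: 0.696
```

```bash
python3 - <<'E'
from h import *
np.set_printoptions(precision=4,suppress=True)
R,p=wrist_pose();print(p)
def look(P,n):
    for nm,c,h in (("wide",(.554,.051),.132),("slim",(.633,.06),.162)):
        q=P[(np.hypot(P[...,0]-c[0],P[...,1]-c[1])<.03)&(P[...,2]>.1)&(P[...,2]<.18)]
        t=q[q[:,2]>h-.005];print(n,nm,len(q),"top z",np.sort(q[:,2])[-5:],"top xy",t[:,:2].mean(0))
look(cloud("scene",get_image("scene")[1]),"scene")
im,d=get_image("wrist");look(wcloud(d,R,p),"wrist")
# lens / handle / post
im,d=get_image("top");P=cloud("top",d);V=im.max(2)
h=P[(P[...,2]>.262)&(P[...,2]<.29)&(V<90)&(np.hypot(P[...,0]-.473,P[...,1]-.272)<.04)]
print("handle top",len(h),h.mean(0),h.min(0),h.max(0))
ps,ds=get_image("scene");Q=cloud("scene",ds)
h=Q[(Q[...,2]>.245)&(Q[...,2]<.29)&(ps.max(2)<90)&(np.hypot(Q[...,0]-.473,Q[...,1]-.272)<.04)]
print("handle scene",len(h),h.mean(0),h.min(0),h.max(0))
for n,PP in (("top",P),("scene",Q)):
    m=(PP[...,2]>.205)&(PP[...,2]<.235)&(abs(np.hypot(PP[...,0]-.53,PP[...,1]-.2685)-.05)<.01)&(PP[...,0]<.565)&(PP[...,0]>.49)
    q=PP[m][:,:2];s=least_squares(lambda x:np.hypot(*(q-x).T)-.0525,(.53,.268),loss="soft_l1",f_scale=.002);print(n,"lens",len(q),s.x)
    b=PP[(PP[...,2]>.2)&(PP[...,2]<.25)&(PP[...,0]>.6)&(PP[...,0]<.74)&(PP[...,1]>.2)&(PP[...,1]<.3)];print(n,"bar",len(b),np.polyfit(b[:,0],b[:,1],1))
E
```

```text
[0.5347 0.0601 0.3286]
scene wide 193 top z [0.1345 0.1347 0.1347 0.1348 0.1364] top xy [0.5557 0.0497]
scene slim 158 top z [0.1645 0.1647 0.1652 0.1655 0.1655] top xy [0.6338 0.059 ]
wrist wide 1020 top z [0.1352 0.1353 0.1354 0.1355 0.1356] top xy [0.5513 0.0521]
wrist slim 348 top z [0.1621 0.1623 0.1624 0.1625 0.1627] top xy [0.6226 0.0647]
handle top 47 [0.47   0.2745 0.2788] [0.4631 0.2684 0.2703] [0.4761 0.2816 0.2823]
handle scene 40 [0.4761 0.2711 0.2577] [0.4684 0.2657 0.2451] [0.4816 0.2796 0.2741]
top lens 173 [0.5357 0.2663]Traceback (most recent call last):
  File "<stdin>", line 20, in <module>
    raise TypeError("expected non-empty vector for x")
TypeError: expected non-empty vector for x
```

Both tubes are seated: tops at about 0.135 and 0.165 in scene depth, which reads about 3 mm high for both. The handle is at (0.472,0.273), the lens at (0.536,0.266) and the post at about (0.804,0.238), with distances 64/270/334 mm as specified. Moving over the handle.

{"api": "carry_out", "payload": {"steps": [0.8, -0.2, 0.4, 0, 0, 0.8, -0.4, 0.8, 0, 0, 0.8, -0.4, 1, 0, 0]}}

```text
clock: 22.15
position: [0.493, 0.1636, 0.3266]
ee_rot: [-1.546, 0.329, -0.324]
force: [0.3, 0.6, 0.3]
width: 0.802
```

{"api": "carry_out", "payload": {"steps": [0.8, -0.2, 0.4, 0, 0, 0.8, -0.23, 0.8, 0, 0, 0.8, -0.23, 1, 0, 0, 0.8, -0.23, 1, 0, 0, 0.8, -0.23, 1, 0, 0]}}

```text
clock: 22.65
position: [0.4726, 0.2592, 0.3268]
ee_rot: [-1.548, 0.33, -0.329]
force: [0.6, -1.5, -0.3]
width: 0.803
```

```bash
python3 - <<'E'
from h import *
np.set_printoptions(precision=4,suppress=True)
R,p=wrist_pose();im,d=get_image("wrist");P=wcloud(d,R,p);print(p)
near=(np.hypot(P[...,0]-.473,P[...,1]-.272)<.035)&(P[...,2]>.235)&(P[...,2]<.3)&(d>0)
h=P[near];print(len(h),h.mean(0),h.min(0),h.max(0));t=h[h[:,2]>.274];print("top face",len(t),t.mean(0))
print("pred",wproj(np.array([.472,.273,.28]),R,p))
cv2.imwrite("pics/w7.png",im[100:340,170:470,::-1])
E
```

```text
[0.4726 0.2592 0.3268]
915 [0.4675 0.2772 0.2715] [0.4619 0.2686 0.2351] [0.478  0.285  0.2825]
top face 599 [0.4693 0.2768 0.2797]
pred [[342.0827 251.0659]]
```

View pics/w7.png

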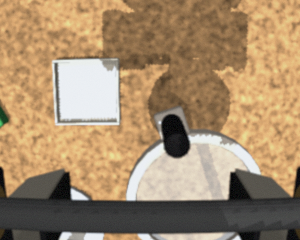

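The wrist crop shows the black handle's top face at (176,140), i.e. (0.470,0.276) by depth, between the fingers. Descending and gripping.

{"api": "carry_out", "payload": {"steps": [0.8, -0.02, 0.16, 0, 0, 0.8, -0.02, 0.16, 0, 0, 0.8, -0.02, 0.16, -0.4, 0, 0.8, -0.02, 0.16, -0.7, 0, 0.8, -0.02, 0.16, -0.9, 0, 0.8, -0.02, 0.16, -0.9, 0], "grip_force": 15}}

```text
clock: 23.3
position: [0.4686, 0.2747, 0.2352]
ee_rot: [-1.549, 0.332, -0.327]
force: [-0.4, -0.2, 1.1]
width: 0.796
```

{"api": "carry_out", "payload": {"steps": [0.1, 0, 0, 0, 0, 0.1, 0, 0, 0, 0, 0.1, 0, 0, 0, 0, 0.1, 0, 0, 0, 0, 0.1, 0, 0, 0, 0, 0.1, 0, 0, 0, 0, 0.1, 0, 0, 0, 0, 0.1, 0, 0, 0, 0]}}

```text
clock: 24.1
position: [0.4703, 0.276, 0.2378]
ee_rot: [-1.545, 0.329, -0.33]
force: [-0.4, 0.4, 0.3]
width: 0.171
```

```bash
python3 - <<'E'
import numpy as np
from h import *
p=wrist_pose()[1];C=np.array([.804,.238]);print(p,arm.observe()["force"])
r0=p[:2]-C;print(np.linalg.norm(r0),np.degrees(np.arctan2(*r0[::-1])))
# arc rows about the post, 2.35 deg each, 20 rows
th=np.radians(np.arange(0,49,2.35));print((np.c_[np.cos(th)*r0[0]-np.sin(th)*r0[1],np.sin(th)*r0[0]+np.cos(th)*r0[1]]-r0)[1:]*10)
E
```

```text
[0.47025128 0.27604782 0.23783618] [-0.39727277  0.42610906  0.27431966]
0.33591047436742466 173.4962785471611
[[-0.01279418 -0.13716944]
 [-0.01995314 -0.27474813]
 [-0.02146484 -0.41250465]
 [-0.01732673 -0.55020731]
 [-0.00754578 -0.68762449]
 [ 0.00786156 -0.82452503]
 [ 0.02886937 -0.96067869]
 [ 0.05544233 -1.09585644]
 [ 0.08753574 -1.22983091]
 [ 0.1250956  -1.36237676]
 [ 0.16805876 -1.49327104]
 [ 0.21635293 -1.62229359]
 [ 0.2698969  -1.74922739]
 [ 0.3286006  -1.87385894]
 [ 0.39236529 -1.9959786 ]
 [ 0.46108371 -2.11538096]
 [ 0.53464029 -2.23186519]
 [ 0.61291129 -2.34523537]
 [ 0.69576506 -2.45530079]
 [ 0.78306225 -2.56187634]]
```

The handle is gripped (15.7 mm). Swinging along the arc, turning the tool with it.

{"api": "carry_out", "payload": {"steps": [0.1, -0.013, -0.137, 0, 0.052, 0.1, -0.02, -0.275, 0, 0.104, 0.1, -0.021, -0.413, 0, 0.157, 0.1, -0.017, -0.55, 0, 0.209, 0.1, -0.008, -0.688, 0, 0.261, 0.1, 0.008, -0.825, 0, 0.313, 0.1, 0.029, -0.961, 0, 0.366, 0.1, 0.029, -0.961, 0, 0.366]}}

```text
clock: 24.9
position: [0.4755, 0.1779, 0.2379]
ee_rot: [-1.568, 0.102, -0.108]
force: [9.7, 0.1, -7.7]
width: 0.172
```

{"api": "carry_out", "payload": {"steps": [0.1, 0.027, -0.135, 0, 0.052, 0.1, 0.059, -0.269, 0, 0.104, 0.1, 0.096, -0.402, 0, 0.157, 0.1, 0.139, -0.533, 0, 0.209, 0.1, 0.187, -0.662, 0, 0.261, 0.1, 0.241, -0.789, 0, 0.313, 0.1, 0.3, -0.913, 0, 0.366, 0.1, 0.3, -0.913, 0, 0.366]}}

```text
clock: 25.7
position: [0.5068, 0.0886, 0.2381]
ee_rot: [-1.566, -0.127, 0.117]
force: [15.0, 5.7, -10.4]
width: 0.168
```

{"api": "carry_out", "payload": {"steps": [0.1, 0.063, -0.122, 0, 0.052, 0.1, 0.132, -0.242, 0, 0.104, 0.1, 0.206, -0.358, 0, 0.157, 0.1, 0.284, -0.471, 0, 0.209, 0.1, 0.367, -0.582, 0, 0.261, 0.1, 0.454, -0.688, 0, 0.313, 0.1, 0.454, -0.688, 0, 0.313, 0.1, 0.454, -0.688, 0, 0.313]}}

```text
clock: 26.5
position: [0.5517, 0.0226, 0.2382]
ee_rot: [-1.546, -0.322, 0.311]
force: [13.7, 8.4, -6.8]
width: 0.167
```

```bash
python3 - <<'E'
from h import *
p=wrist_pose()[1];C=np.array([.804,.238]);r=p[:2]-C
print(p,arm.observe()["force"],"r",np.linalg.norm(r),np.degrees(np.arctan2(*r[::-1])),"lens est",C+r/np.linalg.norm(r)*.27)
E
```

```text
[0.55172394 0.02260314 0.23816805] [13.66174802  8.39123102 -6.79297434] r 0.33172129322274285 -139.50883228157906 lens est [0.59866336 0.06268068]
```

The lens estimate (0.599,0.063) is about 9 mm from the holder's middle (0.5935,0.0555). Releasing and backing away upward.

{"api": "carry_out", "payload": {"steps": [0.3, 0, 0, 0, 0, 0.6, 0, 0, 0, 0, 0.6, 0, 0, 0, 0, 0.6, 0, 0, 0, 0]}}

```text
clock: 26.9
position: [0.548, 0.0194, 0.2377]
ee_rot: [-1.548, -0.314, 0.314]
force: [0.2, 0.3, 0.3]
width: 0.468
```

{"api": "carry_out", "payload": {"steps": [0.6, 0, 0, 0.3, 0, 0.6, 0, 0, 0.7, 0, 0.6, 0, 0, 1, 0, 0.6, 0, 0, 1, 0]}}

```text
clock: 27.3
position: [0.5501, 0.0194, 0.3421]
ee_rot: [-1.548, -0.32, 0.308]
force: [0.3, -0.1, -0.5]
width: 0.6
```

{"api": "carry_out", "payload": {"steps": [0.6, -0.3, -0.4, 0.2, 0, 0.6, -0.7, -0.8, 0.4, 0, 0.6, -1, -1, 0.5, 0, 0.6, -1, -1, 0.5, 0, 0.6, -1, -1, 0.5, 0]}}

```text
clock: 27.8
position: [0.4476, -0.0811, 0.388]
ee_rot: [-1.548, -0.314, 0.312]
force: [0.1, -0.3, 0.5]
width: 0.599
```

{"api": "carry_out", "payload": {"steps": [0.6, 0, -0.4, 0, 0, 0.6, 0, -0.8, 0, 0, 0.6, 0, -1, 0, 0, 0.6, 0, -1, 0, 0, 0.6, 0, -1, 0, 0]}}

```text
clock: 28.3
position: [0.4489, -0.1792, 0.3867]
ee_rot: [-1.547, -0.314, 0.316]
force: [0.1, 0.3, -0.2]
width: 0.598
```

```bash
python3 - <<'E'
from h import *
np.set_printoptions(precision=4,suppress=True)
for n in ("top","scene"):
    im,d=get_image(n);P=cloud(n,d)
    m=(P[...,2]>.205)&(P[...,2]<.235)&(abs(np.hypot(P[...,0]-.599,P[...,1]-.062)-.05)<.012)
    q=P[m][:,:2];s=least_squares(lambda x:np.hypot(*(q-x).T)-.0525,(.599,.062),loss="soft_l1",f_scale=.002);print(n,"lens",len(q),s.x,"off mid",np.hypot(*(s.x-[.5935,.0555])))
    for nm,c,h in (("wide",(.554,.051),.132),("slim",(.633,.06),.162)):
        q=P[(np.hypot(P[...,0]-c[0],P[...,1]-c[1])<.03)&(P[...,2]>.1)&(P[...,2]<.18)]
        t=q[q[:,2]>h-.006];print(n,nm,len(q),np.sort(q[:,2])[-3:],t[:,:2].mean(0) if len(t) else None)
    cv2.imwrite(f"pics/{n}9.png",im[...,::-1])
a=cv2.imread("pics/scene9.png")[100:420,180:500];b=cv2.imread("pics/top9.png")[110:350,120:480]
cv2.imwrite("pics/fin.png",np.hstack([cv2.resize(a,(400,400)),cv2.resize(b,(400,267)) if 0 else cv2.copyMakeBorder(cv2.resize(b,(400,267)),0,133,0,0,cv2.BORDER_CONSTANT)]))
print(arm.observe()["position"],arm.observe()["force"],arm.observe()["clock"])
E
```

```text
top lens 1130 [0.5987 0.0625] off mid 0.008759751543899639
top wide 155 [0.1357 0.1358 0.1362] [0.5488 0.0501]
top slim 0 [] None
scene lens 846 [0.6026 0.062 ] off mid 0.011191604472445165
scene wide 194 [0.1359 0.1366 0.1373] [0.5559 0.0495]
scene slim 155 [0.1645 0.1649 0.1665] [0.6344 0.0586]
[ 0.4489 -0.1785  0.3871] [0.4647 1.2835 0.0867] 28.4
```

```bash
python3 -c "
from cell import arm
print(arm.sign_off())"
```

```text
the job is handed in; nothing more can be done
None
```

Both tubes are standing in their own cups, the lens hangs over the holder, and the job was handed in at about 28 s of the 67 s allowed.

**What I did**
- I took each tube out of the slant rack by its cap. Both stayed tilted about 30° in the grip, so I straightened them against the rack board's back edge.
- I then lowered the wide tube and the slim tube into their cups and released them.
- I swung the lens by its handle along the arc, let go, and backed the arm away clear of everything.

**Last checks**
- **Lens:** it measured 9 mm (top camera) and 11 mm (scene camera) from the holder's middle, against the 40 mm limit.
- **Tubes:** the tops read about 0.136–0.137 m (wide) and 0.165 m (slim), against 0.132 and 0.162 expected. Depth maxima also read about 3 mm high on the cup rims, so I take both as fully down.
- **Force:** only sensor noise on the arm after release.

**Not confirmed**
- The top camera could not see the slim tube under the lens, so that check rests on the scene camera alone.
- My final picture was refused because the viewing limit was reached, so the end state was checked by numbers only.
- I did not re-measure the bystander objects; no unexpected contact forces showed in the readings between moves.

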